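# Pack the mask painter's paint kit and clip the lid down

### The job

Pack the paint kit: swing the box's clip fully clear, lift off the lid and lay it flat on the cork mat. Put every paint jar and pigment tin that is on the table into the box, all below the rim (tins may be stacked two high, but nothing goes on or under a jar), then set the lid back fully seated and swing the clip fully over it again. Leave the glue pot, sanding block and the other things on the bench alone.

Things in the scene. Friction and masses are not known exactly. Their poses are not given: they have to be found in the camera images.
- box: fixed open-topped dark wooden kit box, outside 207 mm (its x) by 129 mm (its y) by 60 mm tall; walls and floor 6 mm, so inside it is 195 x 117 mm, floor 6 mm above the table. A divider across its middle makes two bays of 95 x 117 mm; each has room for two jars or tins side by side along y, with finger room at their x sides. Origin on the table under its centre.
- lid: loose wooden lid, 0.22 kg: plate 207 x 129 x 8 mm, below it a 6 mm lip (185 x 107 mm, lowest 3 mm 177 x 99) that drops into the box's mouth, on top a central black grip block, 14 mm (x) by 44 mm (y), 24 mm tall. Origin at the centre of the lip's underside; plate top 14 mm, grip top 38 mm above it. Seated, the origin is 54 mm above the table: contents must stay below that. Fits either way round.
- mat: fixed cork mat lying on the table, 230 mm (x) by 150 mm (y), 3 mm thick; origin under its centre on the table.
- clip (a joint): angle of the flat steel clip (14 mm wide, 4 mm thick, reaching 50 mm from its pivot screw): 0 (a stop) = pointing over the lid along the box's -y; grows anticlockwise seen from above to 2.1 rad (a stop); 1.57 = along the box's +x, beside the box. Clear of the lid beyond 1.4. Stays where left; about 1 N at the pin moves it. Its underside is 2 mm above the seated lid's plate.
- clip_pin (a point): centre of the top end of the red upright pin on the clip, 10 mm diameter, standing 18 mm above the clip, 34 mm from the pivot screw; its top is 92 mm above the table.
- divider (a point): centre of the top edge of the box's divider, 36 mm above the table; 5 mm thick, it runs along the box's y from wall to wall at the box's x = 0
- clip_pivot (a point): the clip's pivot, on the screw's axis at the clip's underside: 84 mm from the box's centre along its +y, 70 mm above the table. It stands on a steel bracket on the box's side, 26 mm along x, reaching 94.5 mm from the box's centre, 58 mm high.
- jar1: square paint jar with a red lid and red contents, 48 x 48 mm and 40 mm tall; origin at its centre, z up through its lid as it starts. About 0.11 kg. May be absent (None).
- jar2: square paint jar with a blue lid and blue contents, 48 x 48 mm and 40 mm tall; origin at its centre, z up through its lid as it starts. About 0.11 kg. May be absent (None).
- tin1: flat square metal pigment tin with a round orange spot on top, 48 x 48 mm and 18 mm tall; origin at its centre, z up through its top as it starts. About 0.07 kg. May be absent (None).
- tin2: flat square metal pigment tin with a round green spot on top, 48 x 48 mm and 18 mm tall; origin at its centre, z up through its top as it starts. About 0.07 kg. May be absent (None).
- tin3: flat square metal pigment tin with a round black spot on top, 48 x 48 mm and 18 mm tall; origin at its centre, z up through its top as it starts. About 0.07 kg. May be absent (None).
- tin4: flat square metal pigment tin with a round yellow spot on top, 48 x 48 mm and 18 mm tall; origin at its centre, z up through its top as it starts. About 0.07 kg. May be absent (None).
- glue_pot: white ceramic glue pot, 46 mm across, 46 mm tall, among the jars and tins; origin under its centre; leave alone
- sander: cork sanding block 50 x 34 x 24 mm among the jars and tins; origin under its centre; leave alone
- brushes: dark brush pot with brushes, 84 mm across, about 215 mm tall with the brushes; origin under its centre; leave alone
- mask: white fox mask with red ears on a stand, about 125 mm wide, 150 mm tall; origin under the stand; leave alone
- paint_bottle: white paint bottle with red cap, 48 mm across, 130 mm tall; origin under its centre; leave alone
There are look-alikes about, which are no part of the job. What is shaped like the lid but turquoise is not meant.

How it is judged (in metres and radians):
On the way, in this order (a step that is already met when the one before it is completed fails the run):
1. the clip is swung clear of the lid (beyond 1.4 rad) (value of joint clip above 1.4 rad), for 0.2 s.
2. the lid lies flat on the cork mat, its centre within 50 mm of the mat's (horizontal distance between lid and mat below 0.05 m and height (world z) of lid below 0.012 m and angle between lid's own z axis and vertical below 0.08 rad and linear speed of lid below 0.02 m/s), for 0.2 s.
3. every jar and tin is in the box, below the rim (x of jar1 in the frame of box between -0.092 and 0.092 m and y of jar1 in the frame of box between -0.053 and 0.053 m and z of jar1 in the frame of box between 0.008 and 0.04 m and linear speed of each of jar1, jar2, tin1, tin2, tin3, tin4 below 0.05 m/s and x of jar2 in the frame of box between -0.092 and 0.092 m and y of jar2 in the frame of box between -0.053 and 0.053 m and z of jar2 in the frame of box between 0.008 and 0.04 m and x of tin1 in the frame of box between -0.092 and 0.092 m and y of tin1 in the frame of box between -0.053 and 0.053 m and z of tin1 in the frame of box between 0.008 and 0.04 m and x of tin2 in the frame of box between -0.092 and 0.092 m and y of tin2 in the frame of box between -0.053 and 0.053 m and z of tin2 in the frame of box between 0.008 and 0.04 m and x of tin3 in the frame of box between -0.092 and 0.092 m and y of tin3 in the frame of box between -0.053 and 0.053 m and z of tin3 in the frame of box between 0.008 and 0.04 m and x of tin4 in the frame of box between -0.092 and 0.092 m and y of tin4 in the frame of box between -0.053 and 0.053 m and z of tin4 in the frame of box between 0.008 and 0.04 m), for 0.2 s.
4. the lid is seated on the box with the clip still clear (z of lid in the frame of box between 0.05 and 0.057 m and horizontal distance between lid and box below 0.012 m and angle between the x axis of lid and the x axis of box, either way round below 0.12 rad and angle between lid's own z axis and vertical below 0.03 rad and value of joint clip above 1.2 rad), for 0.2 s.
5. the clip is back over the lid (within 0.3 rad of straight) (value of joint clip below 0.3 rad), for 0.2 s.
At the end, for the whole second after the job is handed in: Every jar and tin present is inside the box, its centre under 40 mm above the table; the lid is seated (origin 50 to 57 mm above the table, within 12 mm of the box's centre, turned by less than 0.12 rad, level to 0.03 rad) and at rest; the clip is within 0.3 rad of straight over the lid (all of step 3 and z of lid in the frame of box between 0.05 and 0.057 m and horizontal distance between lid and box below 0.012 m and angle between the x axis of lid and the x axis of box, either way round below 0.12 rad and angle between lid's own z axis and vertical below 0.03 rad and linear speed of lid below 0.02 m/s and value of joint clip below 0.3 rad); the robot touches nothing.
It fails at once if a bystander is moved by more than 50 mm (distance of any of glue_pot, sander, brushes, mask, paint_bottle from where it was at the start of the episode above 0.05 m).
Of jar1, jar2, tin1, tin2, tin3, tin4 only 4 to 6 are there at a start; the rules pass over those that are not, and their reading is None.
At some moment in a run one of jar1, jar2, tin1, tin2, tin3, tin4 may be knocked a few centimetres aside while the robot is not near it.
Once in a run the grip may slacken for a moment while it holds something.
It also fails if it takes over 210 s, if anything falls off the work surface, if the arm or the gripper's body presses on something with over 40 N, if the wrist force passes 120 N, or if a joint passes its speed limit or range.

### The arm

A 6-joint arm with a two-finger parallel gripper is mounted at the origin on the work surface. World frame = base frame: x ahead of the robot, y to its left, z up, the work surface at z = 0. Lengths are in mm, angles in degrees, forces in N, time in s.
With the tool pointing down it reaches from about 350 to 850 mm from the base axis. Payload 8.1 kg.
Tool frame: the origin (TCP) lies at the very end of the fingers, on their centre line; the grasp point (between the pads) lies 19 mm behind it (r.grip_point_offset is the distance from the TCP to the grasp point, in mm); z points along the fingers, y is the line along which they close (so a half turn about z gives the same grasp; the last joint's range is limited). The gripper opens to 85 mm and grips with 20 to 120 N. Pads are 22 mm wide; open, the fingers measure 114 mm over their backs; the gripper's body (76 mm by 85 mm) begins 54 mm behind the grasp point. The pads swing forward as they close: fully open they stand 13 mm farther back than shut.
Start: joints at [-82.185, 7.471, 85.268, -0, 87.261, -4.893], TCP at [132.012, -585.302, 231.292] pointing down, gripper open.
Joint ranges: [-169.43, 169.43], [-51.17, 129.36], [1.28, 143.12], [-76.62, 256.62], [0, 156.53], [-152.29, 152.29]. Speed limits (degrees/s): [136.94, 136.94, 159.86, 180, 180, 180].

### API

Orientations are given as [roll, pitch, yaw] about the fixed x, y, z axes, in that order (R = Rz(yaw) Ry(pitch) Rx(roll)).
In Python, from bench import status, eyes, r gives the robot as it stands.
- The arm moves only by the shell command python3 -m handwheel 'ROWS' [FORCE]. ROWS is a JSON object whose one key "series" holds a list that holds one entry, the list of rows, each a list of 7 numbers: the shift along the tool's x, y, z in cm, then the turn, a rotation vector about the tool's x, y, z in rad, then the opening, from 0 (shut) to 1 (fully open). In form: {"series": [[[tx, ty, tz, rx, ry, rz, claw], ...]]}. A call has 1 to 12 rows; each row is the pose to reach, as a shift and turn from the pose commanded when the call began, along the tool's axes at that moment; what a row does not reach only later rows make up. A row lasts 1/8 s, in which the tool goes at most 62.5 mm and 10.7 degrees, less where a joint would pass 70% of its speed; a pose out of reach is approached as far as the arm can. A call with a gripper value outside its range is refused whole. The fingers move at their own pace and stop on an object; FORCE is the grip in N (left out, the last holds). Time passes only in rows, so rows that repeat a pose let the fingers close. It gives the time, the measured TCP pose, the force, the opening and the grip force at its end, in the units of the state.
- status.sense(): the state, without advancing time (a new reading comes with each control period).
- eyes.snapshot(name): name is "scene" or "top" or "wrist"; returns a dict with "img" (480x640x3 uint8, red, green, blue), "mtx" (3x3 intrinsics, pixels), "R" (3x3) and "t" (3): a world point X has camera coordinates R X + t. Camera axes: x right, y down, z forward; pixel columns grow to the right and rows downward; lengths in mm; the calibration is good to about 2 mm. A picture is of the moment at which its call begins. There is no depth.
- r.hand_in(): hands the job in; it is judged then, once.
The state is a dict: "time": time; "joint_pos": joint angles; "qd": joint speeds; "joint_efforts": joint torques, N m; "tool_pos": TCP position; "tcp_rot": TCP orientation; "ft_force": force on the tool from outside, world axes, zero at the start; "wrist_torque": the same for the moment, N m; "finger_gap": finger opening in mm; "grip_force": force on a finger pad.
Only numpy, scipy, OpenCV 4.12 (cv2) and the standard library are available. Lean on these libraries where they do the work, as an engineer would, in place of code of your own. Each camera call takes 0.05 s, during which the arm holds its last target. There are 200 camera calls.

## Working session

There is one attempt and no reset: what is moved stays moved. The work goes in short steps, Python scripts to look and compute and a shell command to move; the robot and the scene stay as the last step left them, time stands still between calls to the robot, and variables do not carry over. Pictures are saved under pics/ and viewed, at most 17 in all, crops included, and the job is handed in when it is done.

```bash
ls; mkdir -p pics; python3 - <<'E'
from bench import status, eyes, r
import cv2
for n in ("scene","top","wrist"):
    s=eyes.snapshot(n); cv2.imwrite(f"pics/{n}0.png",s["img"][:,:,::-1]); print(n,s["mtx"].tolist(),s["R"].round(4).tolist(),s["t"].round(1).tolist())
print(status.sense())
E
```

```text
pics
scene [[534.6009295278265, 0.0, 318.6118125332542], [0.0, 534.6009295278265, 240.66422713264146], [0.0, 0.0, 1.0]] [[0.8268, 0.5625, 0.0084], [0.3366, -0.4827, -0.8085], [-0.4507, 0.6713, -0.5884]] [-404.8, -118.6, 1674.2]
top [[524.2110532764601, 0.0, 315.58975604836075], [0.0, 524.2110532764601, 238.69456096165914], [0.0, 0.0, 1.0]] [[-0.0046, -0.9995, -0.0307], [-0.9844, 0.0099, -0.1759], [0.1761, 0.0294, -0.9839]] [-45.0, 525.3, 1067.7]
wrist [[369.3308656128906, 0.0, 319.7443285233247], [0.0, 369.3308656128906, 242.52302830922602], [0.0, 0.0, 1.0]] [[0.2198, -0.9755, -0.0011], [-0.9415, -0.2124, 0.2618], [-0.2556, -0.0566, -0.9651]] [-599.6, -34.7, 377.8]
{'time': 0.15, 'joint_pos': array([-8.21856715e+01,  7.50581893e+00,  8.53177231e+01,  1.02152707e-03,
        8.72607739e+01, -4.89494660e+00]), 'qd': array([ 0.17141042, -0.26142042, -0.18440139, -0.06331749,  0.14858506,
        0.01701276]), 'joint_efforts': array([ 2.33821440e-03, -5.70059180e+01, -5.01156700e+01, -3.10277346e-05,
        9.63693950e-03, -1.88997473e-05]), 'tool_pos': array([ 131.95157781, -584.8618088 ,  230.45200942]), 'tcp_rot': array([-1.79916079e+02, -8.21116137e-03,  1.27092195e+01]), 'ft_force': array([0.82429348, 0.08319756, 0.48068752]), 'wrist_torque': array([0.00228904, 0.03220626, 0.06549063]), 'grip_force': 0.0, 'finger_gap': 84.99790669953438}
```

View pics/top0.png

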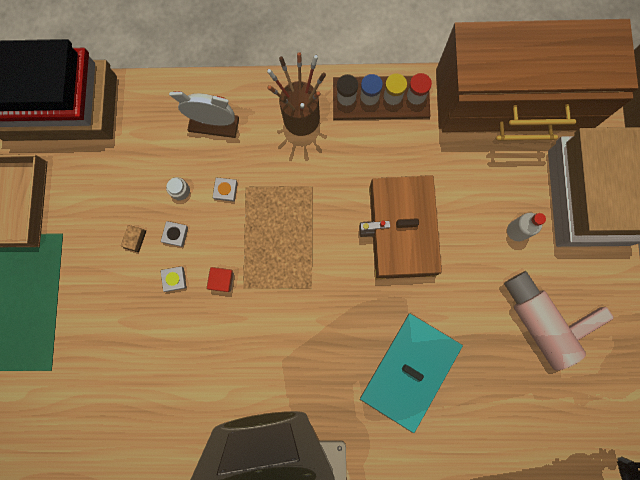

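View pics/scene0.png

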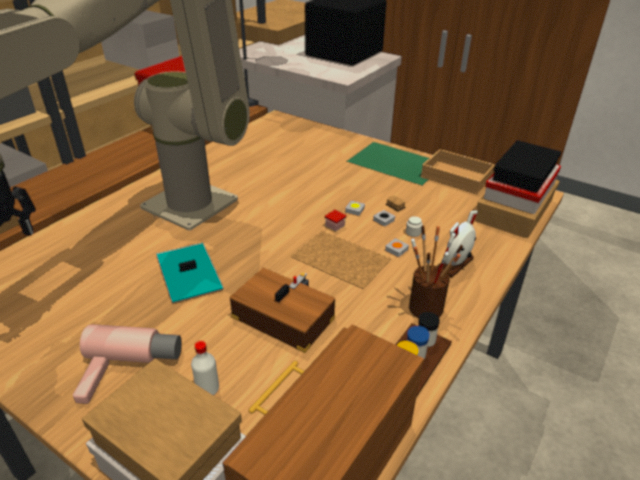

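```bash
cat > h.py <<'E'
from bench import status, eyes, r
import numpy as np, cv2
from scipy.spatial.transform import Rotation as Ro
def ground(s,px,z):
    d=s["R"].T@np.linalg.inv(s["mtx"])@np.array([px[0],px[1],1.]); c=-s["R"].T@s["t"]
    return c+d*(z-c[2])/d[2]
def proj(s,X):
    p=s["mtx"]@(s["R"]@np.asarray(X,float)+s["t"]); return p[:2]/p[2]
def tri(obs):  # [(snap,px),...] -> least squares point, residual px
    A=[];b=[]
    for s,p in obs:
        P=s["mtx"]@np.c_[s["R"],s["t"]]
        for k in (0,1): A.append(P[k,:3]-p[k]*P[2,:3]); b.append(p[k]*P[2,3]-P[k,3])
    X=np.linalg.lstsq(np.array(A),np.array(b),rcond=None)[0]
    return X,max(np.linalg.norm(proj(s,X)-p) for s,p in obs)
def delta(pos,yaw=None):
    "row numbers from the present pose to world pos (mm), tool down at yaw"
    st=status.sense(); R0=Ro.from_euler("xyz",st["tcp_rot"],degrees=True)
    R1=Ro.from_euler("xyz",[180,0,yaw],degrees=True)
    return np.r_[R0.inv().apply(np.array(pos)-st["tool_pos"])/10,(R0.inv()*R1).as_rotvec()].round(3)
def boxof(hsvmask,nmin=60):
    cs,_=cv2.findContours(hsvmask.astype(np.uint8),cv2.RETR_EXTERNAL,cv2.CHAIN_APPROX_NONE)
    return [cv2.minAreaRect(c) for c in cs if cv2.contourArea(c)>nmin]
def save(s,name,crop=None,k=1):
    im=s["img"][:,:,::-1]
    if crop: x0,y0,x1,y1=crop; im=im[y0:y1,x0:x1]
    cv2.imwrite(f"pics/{name}.png",cv2.resize(im,None,fx=k,fy=k,interpolation=cv2.INTER_CUBIC))
E
python3 - <<'E'
from h import *
s=eyes.snapshot("top")
for n,p,z in [("jar1",(220,279),40),("tin1",(224,188),18),("tin3",(174,233),18),("tin4",(173,279),18),("glue",(177,184),46),("sand",(133,237),24),("matc",(279,237),3),("gripblk",(407,222),92),("pin",(384,223),92),("mug",(300,90),100),
 ("lidTL",(371,179),68),("lidTR",(433,176),68),("lidBR",(440,271),68),("lidBL",(377,276),68)]: print(n,ground(s,p,z).round())
w=eyes.snapshot("wrist"); st=status.sense()
print("cam rel tool", Ro.from_euler("xyz",st["tcp_rot"],degrees=True).inv().apply(-w["R"].T@w["t"]-st["tool_pos"]))
print(delta([560,-110,300],90), delta([520,-100,330],90))
E
```

```text
jar1 [441. 154.  40.]
tin1 [647. 156.  18.]
tin3 [546. 264.  18.]
tin4 [444. 262.  18.]
glue [649. 253.  46.]
sand [537. 352.  24.]
matc [537.  33.   3.]
gripblk [ 549. -236.   92.]
pin [ 548. -190.   92.]
mug [837. -19. 100.]
lidTL [ 648. -167.   68.]
lidTR [ 653. -298.   68.]
lidBR [ 451. -304.   68.]
lidBL [ 442. -175.   68.]
cam rel tool [  65.32962558    0.22242977 -142.5994703 ]
[ 5.2205e+01 -3.6930e+01 -6.8830e+00 -1.0000e-03 -1.0000e-03 -1.3490e+00] [ 4.8524e+01 -3.8788e+01 -9.8820e+00 -1.0000e-03 -1.0000e-03 -1.3490e+00]
```

```bash
python3 -m handwheel '{"series": [[[12,-7,-7,0,0,-0.17,1],[24,-14,-7,0,0,-0.35,1],[36,-21,-7,0,0,-0.53,1],[49,-28.4,-7,0,0,-0.7,1],[49,-28.4,-7,0,0,-0.9,1],[49,-28.4,-7,0,0,-1.1,1],[49,-28.4,-7,0,0,-1.3,1],[49,-28.4,-7,0,0,-1.384,1],[49,-28.4,-7,0,0,-1.384,1],[49,-28.4,-7,0,0,-1.384,1],[49,-28.4,-7,0,0,-1.384,1]]]}'; python3 - <<'E'
from h import *
s=eyes.snapshot("wrist"); save(s,"w1"); np.save("w1.npy",s,allow_pickle=True)
print(status.sense()["tool_pos"],status.sense()["tcp_rot"])
print("pin",proj(s,[548,-190,92]))
print("move",delta([548,-250,300],92))
E
```

```text
time: 1.62
tool_pos: [547.7, -200.0, 301.0]
tcp_rot: [-180.0, 0.0, 92.1]
ft_force: [-0.4, 0.5, 0.4]
finger_gap: 85.4
grip_force: 0.0
[ 547.08996405 -200.87394843  300.98940481] [-1.79949340e+02  1.26859111e-02  9.20160985e+01]
pin [321.40677095 202.43634414]
move [-4.913e+00 -8.200e-02  1.000e-01 -1.000e-03  0.000e+00  0.000e+00]
```

View pics/w1.png

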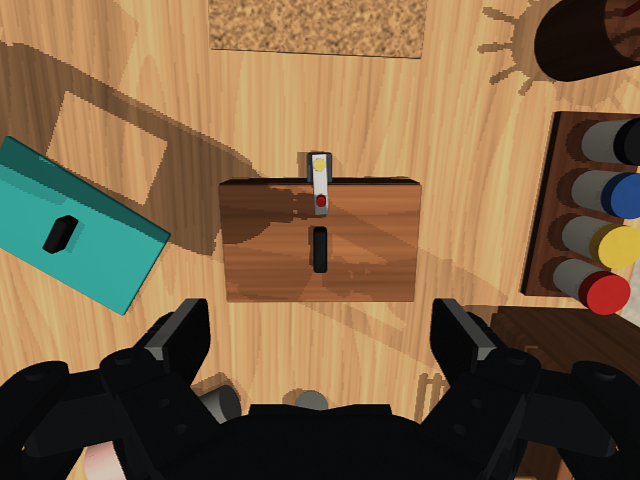

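```bash
python3 -m handwheel '{"series": [[[-5,0,0,0,0,0,1],[-5,0,0,0,0,0,1],[-5,0,0,0,0,0,1]]]}'; cat > m.py <<'E'
from h import *
def red(s,y0,y1,x0=280,x1=360):
    hsv=cv2.cvtColor(s["img"],cv2.COLOR_RGB2HSV); m=((hsv[...,0]<6)|(hsv[...,0]>174))&(hsv[...,1]>170)&(hsv[...,2]>60)
    mm=np.zeros_like(m); mm[y0:y1,x0:x1]=m[y0:y1,x0:x1]; return np.argwhere(mm).mean(0)[::-1], mm.sum()
def corners(s,pts):
    g=cv2.cvtColor(s["img"],cv2.COLOR_RGB2GRAY); p=np.float32(pts).reshape(-1,1,2)
    return cv2.cornerSubPix(g,p,(4,4),(-1,-1),(3,30,.01)).reshape(-1,2)
E
python3 - <<'E'
from m import *
a=np.load("w1.npy",allow_pickle=True).item(); b=eyes.snapshot("wrist"); np.save("w2.npy",b,allow_pickle=True)
pa,na=red(a,190,212); 
pr=proj(b,ground(a,pa,92)); pb,nb=red(b,int(pr[1])-12,int(pr[1])+12)
print(na,nb,pb,"pin",tri([(a,pa),(b,pb)]))
C=[(220,184),(420,184),(415,301),(226,301)]
ca=corners(a,C); cb=corners(b,[proj(b,ground(a,p,68)) for p in ca])
T=[tri([(a,p),(b,q)]) for p,q in zip(ca,cb)]
for t,p,q in zip(T,ca,cb): print(t[0].round(1),round(t[1],2),p,q)
G=np.array([ground(b,q,68) for q in cb]);print("z68",G.round(1).tolist(),G.mean(0),np.degrees(np.arctan2(*(G[1]-G[0])[1::-1])),np.degrees(np.arctan2(*(G[2]-G[3])[1::-1])))
# grip block top
g=[cv2.cvtColor(s["img"],cv2.COLOR_RGB2GRAY) for s in (a,b)]
for s,gg in zip((a,b),g):
    c=proj(s,[549,-236,92]); x,y=c.astype(int); m=np.zeros_like(gg); m[y-30:y+30,x-25:x+25]=gg[y-30:y+30,x-25:x+25]<40; print("blk",c,boxof(m))
E
```

```text
time: 2.05
tool_pos: [548.2, -251.6, 301.1]
tcp_rot: [-180.0, -0.0, 91.8]
ft_force: [0.1, -0.4, 0.7]
finger_gap: 85.5
grip_force: 0.0
85 79 [322.         145.56962025] pin (array([ 547.38501869, -188.88397817,   87.1519656 ]), np.float64(0.035224420943686635))
[ 442.6 -178.9   63.3] 0.2 [218.54575 183.45995] [216.27599 131.33774]
[ 647.1 -170.8   67.3] 0.07 [419.96555 183.33028] [424.53302 129.62758]
[ 653.3 -298.7   70.6] 0.23 [413.52515 301.43063] [418.6661  256.01685]
[ 448.1 -308.5   66.5] 0.17 [226.92119 301.83655] [225.61969 257.7577 ]
z68 [[444.0, -178.9, 68.0], [646.8, -170.8, 68.0], [654.3, -299.5, 68.0], [448.7, -308.0, 68.0]] [ 548.45137421 -239.31954935   68.        ] 2.2879423814412387 2.3846842879189882
blk [320.66420915 248.54665752] [((319.4999694824219, 249.5), (44.99999237060547, 12.999998092651367), 90.0)]
blk [322.02265733 196.64016607] [((321.0, 199.0), (46.0, 14.0), 90.0)]
```

```bash
python3 -m handwheel '{"series": [[[6.3,0.1,5,0,0,-0.01,0.5],[6.3,0.1,10,0,0,-0.01,0.5],[6.3,0.1,15,0,0,-0.01,0.5],[6.3,0.1,19,0,0,-0.01,0.5],[6.3,0.1,20.5,0,0,-0.01,0.5],[6.3,0.1,22,0,0,-0.01,0.5],[6.3,0.1,22,0,0,-0.01,0.5],[6.3,0.1,22,0,0,-0.01,0.1],[6.3,0.1,22,0,0,-0.01,0],[6.3,0.1,22,0,0,-0.01,0],[6.3,0.1,22,0,0,-0.01,0],[6.3,0.1,22,0,0,-0.01,0]]]}' 20; python3 - <<'E'
from h import *
s=eyes.snapshot("wrist"); save(s,"w3",(160,100,480,400),2)
E
```

```text
time: 3.6
tool_pos: [549.0, -188.0, 82.7]
tcp_rot: [179.9, 0.1, 92.6]
ft_force: [0.0, 0.1, 5.3]
finger_gap: 8.5
grip_force: 19.7
```

View pics/w3.png

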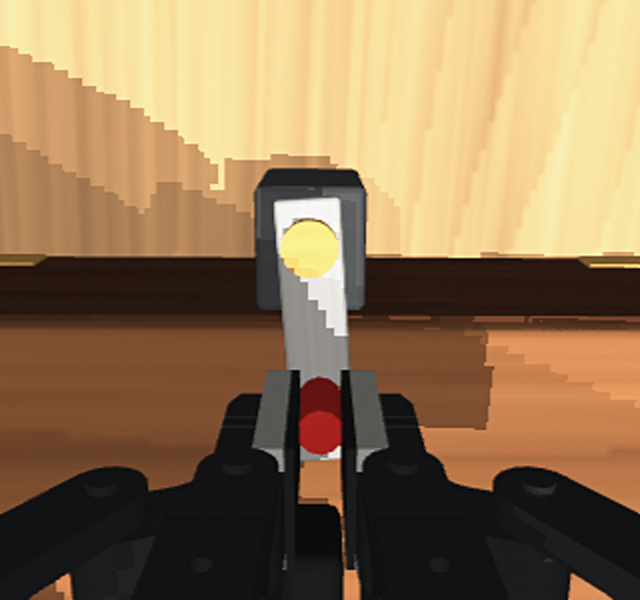

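```bash
python3 -m handwheel '{"series": [[[0.08,0.5,-0.1,0,0,0,0],[0.26,1.05,-0.1,0,0,0,0],[0.6,1.6,-0.1,0,0,0,0],[1.02,2.17,-0.1,0,0,0,0],[1.6,2.6,-0.1,0,0,0,0],[2.16,2.9,-0.1,0,0,0,0],[2.75,3.1,-0.1,0,0,0,0],[3.34,3.13,-0.1,0,0,0,0],[4,3.1,-0.1,0,0,0,0],[4.49,2.94,-0.1,0,0,0,0],[4.9,2.75,-0.1,0,0,0,0],[4.9,2.75,-0.1,0,0,0,0]]]}' 20 && python3 -m handwheel '{"series": [[[0,0,0,0,0,0,0.5],[0,0,0,0,0,0,0.5],[0,0,0,0,0,0,0.5],[0,0,-4,0,0,0,0.5],[-4,-3,-8,0,0,0,0.5],[-9,-3,-8,0,0,0,0.5],[-9,-3,-8,0,0,0,0.5]]]}'; python3 - <<'E'
from h import *
s=eyes.snapshot("wrist"); save(s,"w4")
print(proj(s,[548.4,-239.3,92]))
E
```

```text
time: 5.15
tool_pos: [576.5, -135.6, 83.1]
tcp_rot: [179.6, -0.1, 92.6]
ft_force: [12.5, 5.2, -3.0]
finger_gap: 8.2
grip_force: 19.7
time: 6.02
tool_pos: [547.1, -231.9, 163.2]
tcp_rot: [179.9, 0.1, 92.4]
ft_force: [-0.2, 0.5, -0.2]
finger_gap: 42.7
grip_force: 0.0
[322.47801128 265.97603326]
```

View pics/w4.png

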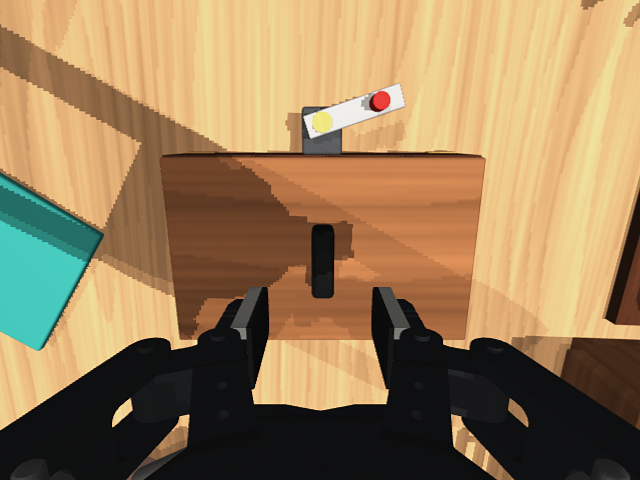

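```bash
python3 -m handwheel '{"series": [[[-0.75,0.1,4,0,0,0,0.5],[-0.75,0.1,7.5,0,0,0,0.5],[-0.75,0.1,9,0,0,0,0.5],[-0.75,0.1,9,0,0,0,0.5],[-0.75,0.1,9,0,0,0,0.2],[-0.75,0.1,9,0,0,0,0],[-0.75,0.1,9,0,0,0,0],[-0.75,0.1,9,0,0,0,0],[-0.75,0.1,9,0,0,0,0]]]}' 80 && python3 -m handwheel '{"series": [[[0,0,-0.5,0,0,0,0],[0,0,-1.5,0,0,0,0],[0,0,-3,0,0,0,0],[0,0,-5,0,0,0,0],[0,0,-7,0,0,0,0],[0,0,-7,0,0,0,0]]]}'; python3 - <<'E'
from h import *
s=eyes.snapshot("wrist"); t=eyes.snapshot("top"); save(t,"t5",(180,140,480,340),2)
M=[ground(t,p,3) for p in [(245,186),(312,186),(312,288),(245,288)]]
print(np.round(M),np.mean(M,0)); m=np.mean(M,0)
print(delta([m[0],m[1],120],None or 92.3))
E
```

```text
time: 7.2
tool_pos: [550.2, -236.5, 74.6]
tcp_rot: [179.8, 0.1, 92.6]
ft_force: [0.2, 1.5, 6.5]
finger_gap: 12.2
grip_force: 81.4
time: 7.95
tool_pos: [550.5, -236.9, 145.7]
tcp_rot: [179.7, 0.2, 92.6]
ft_force: [-0.8, 1.0, -3.5]
finger_gap: 11.8
grip_force: 80.2
[[655. 111.   3.]
 [653. -40.   3.]
 [424. -39.   3.]
 [425. 107.   3.]] [539.24262329  34.74779777   3.        ]
[2.7098e+01 2.5000e-01 2.2520e+00 1.0000e-03 0.0000e+00 5.0000e-03]
```

View pics/t5.png

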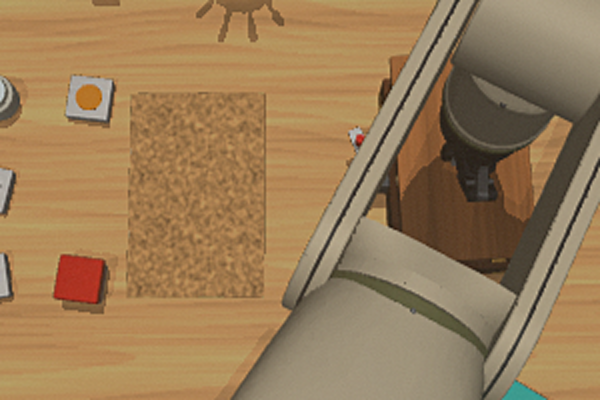

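```bash
python3 -m handwheel '{"series": [[[3,0,-0.5,0,0,0,0],[7.5,0.1,-0.5,0,0,0,0],[12,0.1,-0.5,0,0,0,0],[16.5,0.2,-0.5,0,0,0,0],[21,0.2,0,0,0,0,0],[25,0.2,2,0,0,0,0],[27.1,0.2,5,0,0,0,0],[27.1,0.2,8,0,0,0,0],[27.1,0.2,10,0,0,0,0],[27.1,0.2,11.3,0,0,0,0],[27.1,0.2,11.7,0,0,0,0],[27.1,0.2,11.7,0,0,0,0]]]}'
```

```text
time: 9.55
tool_pos: [538.7, 34.7, 25.5]
tcp_rot: [180.0, 0.0, 92.6]
ft_force: [1.3, 0.0, -2.7]
finger_gap: 12.1
grip_force: 80.1
```

```bash
python3 - <<'E'
from h import *
s=eyes.snapshot("wrist"); save(s,"w6")
E
```

```text
(no output)
```

View pics/w6.png

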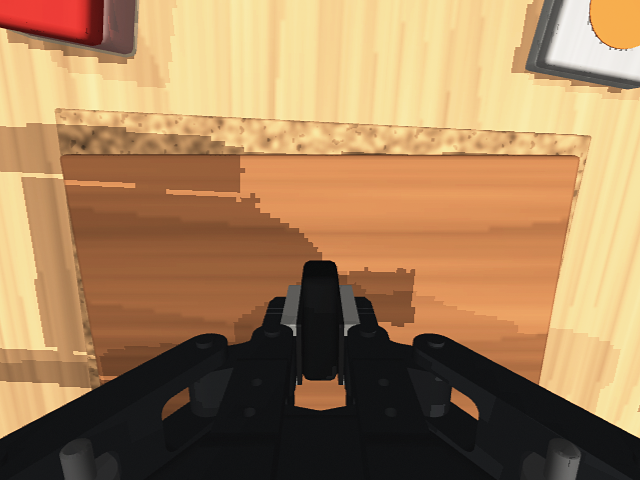

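```bash
python3 -m handwheel '{"series": [[[0,0,0.2,0,0,0,0],[0,0,0.3,0,0,0,0],[0,0,0.3,0,0,0,0],[0,0,0.3,0,0,0,0.4],[0,0,0.3,0,0,0,0.5],[0,0,0.3,0,0,0,0.5],[0,0,-4,0,0,0,0.5],[0,0,-10,0,0,0,0.5],[2.5,0,-16,0,0,0,0.9],[5,0,-22,0,0,0,0.9],[7.5,0,-28,0,0,0,0.9],[7.5,0,-28,0,0,0,0.9]]]}'; cat > find.py <<'E'
from m import *
def tops(s):
    "centres (px) and pixel size of coloured spots / jar tops"
    hsv=cv2.cvtColor(s["img"],cv2.COLOR_RGB2HSV); H,S,V=[hsv[...,i].astype(int) for i in range(3)]
    return {"bright":(S<50)&(V>150)}
E
python3 - <<'E'
from h import *
st=status.sense(); print(st["tool_pos"],st["tcp_rot"])
s=eyes.snapshot("wrist"); save(s,"w7"); np.save("w7.npy",s,allow_pickle=True)
for n,p in dict(jar1=(441,154,40),tin1=(647,156,18),tin3=(546,264,18),tin4=(444,262,18)).items(): print(n,proj(s,p).round())
E
```

```text
time: 11.1
tool_pos: [537.3, 111.5, 311.5]
tcp_rot: [179.4, -0.1, 92.7]
ft_force: [-0.2, -0.2, -0.3]
finger_gap: 76.9
grip_force: 0.0
[537.25982795 111.47398434 311.47342814] [ 1.79448919e+02 -5.77314163e-02  9.26820179e+01]
jar1 [232. 160.]
tin1 [414. 166.]
tin3 [333.  60.]
tin4 [238.  57.]
```

View pics/w7.png

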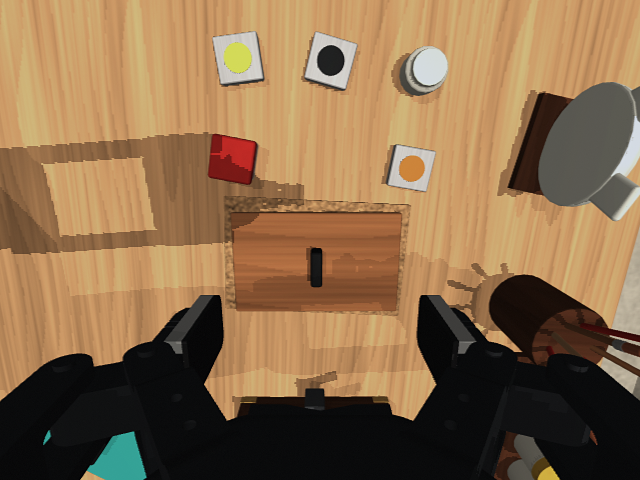

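```bash
python3 -m handwheel '{"series": [[[5,0,0,0,0,0,0.9],[5,0,0,0,0,0,0.9],[5,0,0,0,0,0,0.9]]]}'; cat > find.py <<'E'
from m import *
G=dict(jar1=(441,154,40),tin1=(647,156,18),tin3=(546,264,18),tin4=(444,262,18))
def quad(s,n,guess=None,H=45):
    "centre px of top face and its edge direction (world yaw, mod 90)"
    g=guess or G[n]; c=proj(s,g).astype(int); x0,y0=np.maximum(c-H,0); img=s["img"][y0:y0+2*H,x0:x0+2*H]
    hsv=cv2.cvtColor(img,cv2.COLOR_RGB2HSV).astype(int); h,S,V=hsv[...,0],hsv[...,1],hsv[...,2]
    if n=="jar1": m=((h<6)|(h>174))&(S>150)&(V>60)
    else:
        m=(S<60)&(V>110)
    m=cv2.morphologyEx(m.astype(np.uint8),cv2.MORPH_OPEN,np.ones((3,3)))
    cs,_=cv2.findContours(m,cv2.RETR_EXTERNAL,cv2.CHAIN_APPROX_NONE)
    k=min((k for k in cs if cv2.contourArea(k)>300),key=lambda k:np.linalg.norm(cv2.minAreaRect(k)[0]-np.array([c[0]-x0,c[1]-y0])))
    q=cv2.boxPoints(cv2.minAreaRect(cv2.convexHull(k)))+[x0,y0]
    P=[ground(s,p,g[2]) for p in q]; e=P[1]-P[0]; L=[np.linalg.norm(P[1]-P[0]),np.linalg.norm(P[2]-P[1])]
    return q.mean(0),(np.degrees(np.arctan2(e[1],e[0]))+45)%90-45,np.round(L,1)
E
python3 - <<'E'
from find import *
a=np.load("w7.npy",allow_pickle=True).item(); b=eyes.snapshot("wrist"); np.save("w8.npy",b,allow_pickle=True)
for n in G:
    qa,qb=quad(a,n),quad(b,n); X,e=tri([(a,qa[0]),(b,qb[0])])
    print(n,qa[0].round(1),qb[0].round(1),"yaw",round(qa[1],1),round(qb[1],1),qa[2],qb[2],"tri",X.round(1),round(e,2),"z-known",ground(b,qb[0],G[n][2]).round(1))
E
```

```text
time: 11.52
tool_pos: [532.4, 159.1, 303.5]
tcp_rot: [-179.9, 0.1, 92.6]
ft_force: [0.6, -0.4, -0.5]
finger_gap: 77.0
grip_force: 0.0
jar1 [231.1 158.8] [237.6 202.5] yaw -12.5 -10.9 [47.6 48.8] [47.6 47.3] tri [439.2 155.2  36.3] 0.06 z-known [439.9 155.8  40. ]
tin1 [411.1 167.8] [416.1 209.1] yaw -6.1 -4.6 [47.7 47.2] [47.3 48.1] tri [644.4 153.6  16.4] 0.19 z-known [644.1 153.9  18. ]
tin3 [330.   59.9] [335.6 105.4] yaw -14.2 -14.2 [47.6 47.1] [47.1 47. ] tri [543.5 264.1  15.6] 0.11 z-known [543.5 263.9  18. ]
tin4 [237.3  57.3] [244.1 103.4] yaw 10.6 10.4 [46.8 47.3] [46.8 47.1] tri [443.4 261.5  17.2] 0.05 z-known [443.6 261.4  18. ]
```

```bash
python3 - <<'E'
from h import *
print(delta([440,155.5,9],78.5))
E
```

```text
[ 1.0400e-01 -9.2020e+00  2.9507e+01 -2.0000e-03  1.0000e-03  2.4500e-01]
```

```bash
python3 -m handwheel '{"series": [[[0.1,-4.6,5,0,0,0.12,0.9],[0.1,-9.2,10,0,0,0.245,0.9],[0.1,-9.2,15,0,0,0.245,0.9],[0.1,-9.2,20,0,0,0.245,0.9],[0.1,-9.2,25,0,0,0.245,0.9],[0.1,-9.2,28,0,0,0.245,0.9],[0.1,-9.2,29.5,0,0,0.245,0.9],[0.1,-9.2,29.5,0,0,0.245,0.7],[0.1,-9.2,29.5,0,0,0.245,0.4],[0.1,-9.2,29.5,0,0,0.245,0.4],[0.1,-9.2,29.5,0,0,0.245,0.4],[0.1,-9.2,29.5,0,0,0.245,0.4]]]}' 50; python3 -m handwheel '{"series": [[[0,0,-2,0,0,0,0.4],[0,0,-6,0,0,0,0.4],[0,0,-11,0,0,0,0.4],[0,0,-14,0,0,0,0.4],[0,0,-14,0,0,0,0.4]]]}'; python3 - <<'E'
from h import *
ex=np.array([.9992,.0401,0]);ey=np.array([-.0401,.9992,0]);c=np.array([548.4,-239.3,0])
for x,y in [(-50,-27),(-50,27),(50,-27),(50,27)]: print(x,y,(c+x*ex+y*ey).round(1))
p=c-50*ex-27*ey; print(delta([p[0],p[1],140],92.3))
E
```

```text
time: 13.08
tool_pos: [442.3, 156.9, 11.7]
tcp_rot: [179.9, -0.1, 78.5]
ft_force: [-1.1, -0.2, 7.2]
finger_gap: 47.6
grip_force: 51.5
time: 13.7
tool_pos: [443.1, 157.2, 153.6]
tcp_rot: [179.7, -0.2, 78.6]
ft_force: [0.0, -0.3, -0.5]
finger_gap: 47.6
grip_force: 51.2
-50 -27 [ 499.5 -268.3    0. ]
-50 27 [ 497.4 -214.3    0. ]
50 -27 [ 599.4 -264.3    0. ]
50 27 [ 597.3 -210.3    0. ]
[-4.0584e+01  1.3971e+01  1.3340e+00  6.0000e-03 -2.0000e-03 -2.4000e-01]
```

```bash
python3 -m handwheel '{"series": [[[-5,1.7,0,0,0,-0.06,0.4],[-10,3.5,0,0,0,-0.12,0.4],[-15,5.2,0,0,0,-0.18,0.4],[-20,7,0,0,0,-0.24,0.4],[-25,8.7,0,0,0,-0.24,0.4],[-30,10.4,0,0,0,-0.24,0.4],[-35,12,0,0,0,-0.24,0.4],[-40.6,14,0,0,0,-0.24,0.4],[-40.6,14,1.3,0,0,-0.24,0.4],[-40.6,14,4,0,0,-0.24,0.4],[-40.6,14,5,0,0,-0.24,0.4],[-40.6,14,5,0,0,-0.24,0.4]]]}'; python3 - <<'E'
from h import *
s=eyes.snapshot("wrist"); save(s,"w9")
print(delta([499.5,-268.3,18.5],92.3))
E
```

```text
time: 15.2
tool_pos: [496.5, -267.7, 98.6]
tcp_rot: [-179.8, -0.1, 92.3]
ft_force: [-1.0, 0.0, -0.5]
finger_gap: 47.3
grip_force: 51.2
[-1.100e-02  2.220e-01  8.147e+00 -1.000e-03 -1.000e-03  1.000e-03]
```

View pics/w9.png

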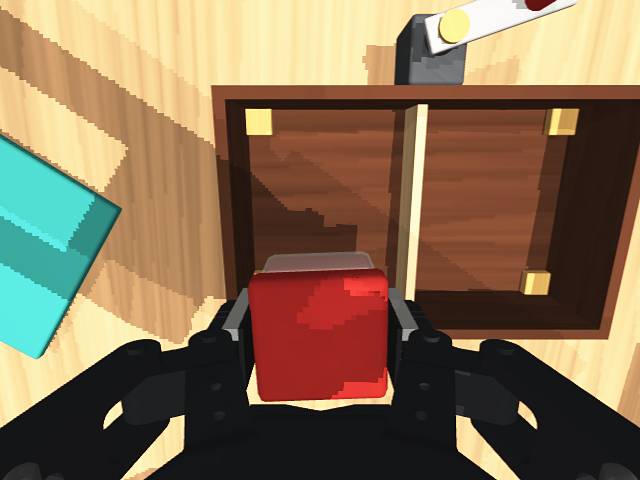

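```bash
python3 - <<'E'
from h import *
s=eyes.snapshot("wrist")
ex=np.array([.9992,.0401,0]);ey=np.array([-.0401,.9992,0]);c=np.array([548.4,-239.3,0])
for n,x,y,z in [("outTL",-103.5,64.5,60),("inTL",-97.5,58.5,60),("divtop+y",0,58.5,36),("divtop0",0,0,36),("floorTL",-97.5,58.5,6),("outBR",103.5,-64.5,60)]: print(n,proj(s,c+x*ex+y*ey+[0,0,z]).round(1))
E
```

```text
outTL [210.   84.1]
inTL [223.9  98.1]
divtop+y [420.7 103.4]
divtop0 [413.2 213.1]
floorTL [246.4 108.4]
outBR [604.1 336.8]
```

```bash
python3 -m handwheel '{"series": [[[0,0.2,1,0,0,0,0.4],[0,0.2,3,0,0,0,0.4],[0,0.2,5,0,0,0,0.4],[0,0.2,7,0,0,0,0.4],[0,0.2,8,0,0,0,0.4],[0,0.2,8.2,0,0,0,0.4],[0,0.2,8.2,0,0,0,0.4]]]}' && python3 -m handwheel '{"series": [[[0,0,0,0,0,0,0.65],[0,0,0,0,0,0,0.66],[0,0,0,0,0,0,0.66],[0,0,-3,0,0,0,0.66],[0,0,-8,0,0,0,0.66],[0,0,-14,0,0,0,0.66],[5,0,-17,0,0,0,0.9],[10,0,-17,0,0,0,0.9],[16,0,-17,0,0,0,0.9],[22,0,-18,0,0,0,0.9],[28,0,-20,0,0,0,0.9],[28,0,-20,0,0,0,0.9]]]}'; cat > look.py <<'E'
import sys
from find import *
s=eyes.snapshot("wrist"); st=status.sense(); print(st["tool_pos"].round(1))
for n in sys.argv[1:]:
    try:
        q=quad(s,n,H=60); P=ground(s,q[0],G[n][2]); print(n,P.round(1),"yaw",round(q[1],1),q[2])
        print("  row",delta([P[0],P[1],3],90+q[1]))
    except ValueError: print(n,"not seen")
E
python3 look.py tin1 tin3 tin4
```

```text
time: 16.18
tool_pos: [499.6, -269.1, 18.2]
tcp_rot: [180.0, 0.0, 92.3]
ft_force: [-0.7, -0.2, -0.2]
finger_gap: 47.2
grip_force: 51.0
time: 17.68
tool_pos: [489.1, 14.4, 220.5]
tcp_rot: [179.8, -0.0, 92.6]
ft_force: [0.4, -0.3, -0.3]
finger_gap: 76.8
grip_force: 0.0
[488.8  12.5 219.5]
tin1 [643.9 153.3  18. ] yaw -7.0 [48.6 46.9]
  row [1.3387e+01 1.6061e+01 2.1683e+01 2.0000e-03 0.0000e+00 1.6600e-01]
tin3 not seen
tin4 not seen
```

```bash
python3 -m handwheel '{"series": [[[4.4,5.3,3,0,0,0.14,0.9],[8.9,10.7,6,0,0,0.14,0.9],[13.4,16,10,0,0,0.14,0.9],[13.4,16,15,0,0,0.14,0.9],[13.4,16,19,0,0,0.14,0.9],[13.4,16,21,0,0,0.14,0.9],[13.4,16,21.6,0,0,0.14,0.9],[13.4,16,21.6,0,0,0.14,0.7],[13.4,16,21.6,0,0,0.14,0.4],[13.4,16,21.6,0,0,0.14,0.4],[13.4,16,21.6,0,0,0.14,0.4],[13.4,16,21.6,0,0,0.14,0.4]]]}' 50; python3 -m handwheel '{"series": [[[0,0,-2,0,0,0,0.4],[0,0,-6,0,0,0,0.4],[0,0,-11,0,0,0,0.4],[0,0,-14,0,0,0,0.4],[0,0,-14,0,0,0,0.4]]]}'; python3 - <<'E'
from h import *
print(delta([599.4,-264.3,100],92.3))
E
```

```text
time: 19.23
tool_pos: [645.2, 151.0, 5.7]
tcp_rot: [179.7, -0.1, 84.3]
ft_force: [-0.7, -1.2, 7.8]
finger_gap: 46.6
grip_force: 52.4
time: 19.85
tool_pos: [645.6, 151.5, 148.4]
tcp_rot: [179.5, -0.1, 84.3]
ft_force: [0.4, -0.6, -0.2]
finger_gap: 46.7
grip_force: 51.5
[-4.1848e+01 -4.9200e-01  4.7390e+00  9.0000e-03 -2.0000e-03 -1.4000e-01]
```

```bash
python3 -m handwheel '{"series": [[[-6,0,0,0,0,-0.07,0.4],[-12,-0.1,0,0,0,-0.14,0.4],[-18,-0.2,0,0,0,-0.14,0.4],[-24,-0.3,0,0,0,-0.14,0.4],[-30,-0.4,0,0,0,-0.14,0.4],[-36,-0.4,0,0,0,-0.14,0.4],[-41.8,-0.5,0,0,0,-0.14,0.4],[-41.8,-0.5,2,0,0,-0.14,0.4],[-41.8,-0.5,4.7,0,0,-0.14,0.4],[-41.8,-0.5,4.7,0,0,-0.14,0.4]]]}'; python3 - <<'E'
from h import *
s=eyes.snapshot("wrist"); save(s,"w10")
print(delta([599.4,-264.3,12.2],92.3))
E
```

```text
time: 21.1
tool_pos: [593.4, -262.1, 90.9]
tcp_rot: [-179.6, -0.2, 92.3]
ft_force: [0.1, 0.2, -1.1]
finger_gap: 46.6
grip_force: 51.5
[-2.120e-01  4.970e-01  8.082e+00 -4.000e-03 -3.000e-03  1.000e-03]
```

View pics/w10.png

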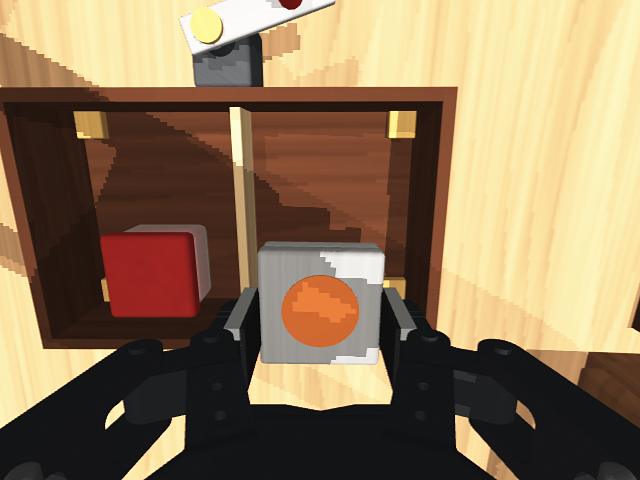

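```bash
python3 -m handwheel '{"series": [[[-0.2,0.45,1,0,0,0,0.4],[-0.2,0.45,2,0,0,0,0.4],[-0.2,0.45,4,0,0,0,0.4],[-0.2,0.45,6,0,0,0,0.4],[-0.2,0.45,7.5,0,0,0,0.4],[-0.2,0.45,8.1,0,0,0,0.4],[-0.2,0.45,8.1,0,0,0,0.4]]]}' && python3 -m handwheel '{"series": [[[0,0,0,0,0,0,0.65],[0,0,0,0,0,0,0.66],[0,0,0,0,0,0,0.66],[0,0,-3,0,0,0,0.66],[0,0,-8,0,0,0,0.66],[0,0,-14,0,0,0,0.66],[5,-1,-17,0,0,0,0.9],[11,-2.5,-18,0,0,0,0.9],[17,-4,-19,0,0,0,0.9],[23,-5,-20,0,0,0,0.9],[29,-6,-20,0,0,0,0.9],[35,-6,-20,0,0,0,0.9]]]}';python3 look.py tin3 tin4
```

```text
time: 22.02
tool_pos: [599.7, -265.7, 13.9]
tcp_rot: [-179.9, -0.1, 92.3]
ft_force: [-4.9, 2.1, 2.4]
finger_gap: 46.4
grip_force: 59.4
time: 23.52
tool_pos: [526.5, 82.8, 215.2]
tcp_rot: [179.9, -0.0, 92.3]
ft_force: [0.5, 0.1, 0.6]
finger_gap: 76.9
grip_force: 0.0
[525.8  89.8 215.2]
tin3 [540.7 253.4  18. ] yaw -14.7 [25.2 46.8]
  row [ 1.6184e+01  2.1640e+00  2.1294e+01  1.0000e-03 -5.0000e-03  3.0000e-01]
tin4 [445.5 246.8  18. ] yaw 2.3 [48.5 19.6]
  row [ 1.5932e+01 -7.3700e+00  2.1276e+01  2.0000e-03 -4.0000e-03  3.0000e-03]
```

```bash
python3 -m handwheel '{"series": [[[5,0,0,0,0,0,0.9],[8,1,0,0,0,0,0.9],[8,1,0,0,0,0,0.9],[8,1,0,0,0,0,0.9]]]}';python3 look.py tin3 tin4
```

```text
time: 24.08
tool_pos: [533.6, 160.8, 214.3]
tcp_rot: [-180.0, 0.0, 92.3]
ft_force: [0.1, -0.3, -0.2]
finger_gap: 76.6
grip_force: 0.0
[533.7 160.4 214.3]
tin3 [543.3 263.9  18. ] yaw -14.7 [47.  47.1]
  row [10.311  1.375 21.129  0.     0.     0.296]
tin4 [443.7 261.5  18. ] yaw 11.2 [47.  47.8]
  row [10.463 -8.596 21.129 -0.     0.    -0.156]
```

```bash
python3 -m handwheel '{"series": [[[5.2,0.7,5,0,0,0.15,0.9],[10.3,1.4,10,0,0,0.295,0.9],[10.3,1.4,15,0,0,0.295,0.9],[10.3,1.4,19,0,0,0.295,0.9],[10.3,1.4,20.6,0,0,0.295,0.9],[10.3,1.4,21.1,0,0,0.295,0.9],[10.3,1.4,21.1,0,0,0.295,0.9],[10.3,1.4,21.1,0,0,0.295,0.7],[10.3,1.4,21.1,0,0,0.295,0.4],[10.3,1.4,21.1,0,0,0.295,0.4],[10.3,1.4,21.1,0,0,0.295,0.4],[10.3,1.4,21.1,0,0,0.295,0.4]]]}' 50; python3 -m handwheel '{"series": [[[0,0,-2,0,0,0,0.4],[0,0,-6,0,0,0,0.4],[0,0,-11,0,0,0,0.4],[0,0,-14,0,0,0,0.4],[0,0,-14,0,0,0,0.4]]]}'; python3 - <<'E'
from h import *
print(delta([597.3,-210.3,100],92.3))
E
```

```text
time: 25.62
tool_pos: [545.0, 265.4, 5.5]
tcp_rot: [179.8, -0.1, 75.4]
ft_force: [-1.1, -0.6, 5.3]
finger_gap: 46.6
grip_force: 51.1
time: 26.25
tool_pos: [545.9, 266.0, 148.6]
tcp_rot: [179.6, -0.3, 75.4]
ft_force: [0.0, -0.0, -1.8]
finger_gap: 46.7
grip_force: 51.5
[-4.4814e+01  1.6949e+01  4.7620e+00  7.0000e-03 -4.0000e-03 -2.9500e-01]
```

```bash
python3 -m handwheel '{"series": [[[-5.6,2.1,0,0,0,-0.1,0.4],[-11.2,4.2,0,0,0,-0.2,0.4],[-16.8,6.3,0,0,0,-0.295,0.4],[-22.4,8.5,0,0,0,-0.295,0.4],[-28,10.6,0,0,0,-0.295,0.4],[-33.6,12.7,0,0,0,-0.295,0.4],[-39.2,14.8,0,0,0,-0.295,0.4],[-44.8,17,0,0,0,-0.295,0.4],[-44.8,17,2,0,0,-0.295,0.4],[-44.8,17,4.7,0,0,-0.295,0.4],[-44.8,17,4.7,0,0,-0.295,0.4],[-44.8,17,4.7,0,0,-0.295,0.4]]]}'; python3 - <<'E'
from h import *
print(delta([597.3,-210.3,12.2],92.3))
E
```

```text
time: 27.75
tool_pos: [594.9, -210.7, 96.4]
tcp_rot: [-180.0, -0.0, 92.3]
ft_force: [-0.2, -0.0, 0.2]
finger_gap: 46.6
grip_force: 51.5
[ 2.500e-02  2.500e-01  8.421e+00 -1.000e-03 -0.000e+00  1.000e-03]
```

```bash
python3 -m handwheel '{"series": [[[0,0.22,1,0,0,0,0.4],[0,0.22,2,0,0,0,0.4],[0,0.22,4,0,0,0,0.4],[0,0.22,6,0,0,0,0.4],[0,0.22,7.5,0,0,0,0.4],[0,0.22,8.3,0,0,0,0.4],[0,0.22,8.4,0,0,0,0.4],[0,0.22,8.4,0,0,0,0.4]]]}' && python3 -m handwheel '{"series": [[[0,0,0,0,0,0,0.65],[0,0,0,0,0,0,0.66],[0,0,0,0,0,0,0.66],[0,0,-3,0,0,0,0.66],[0,0,-8,0,0,0,0.66],[0,0,-14,0,0,0,0.66],[6,-2,-18,0,0,0,0.9],[12,-4,-20,0,0,0,0.9],[18,-6,-20,0,0,0,0.9],[24,-8,-20,0,0,0,0.9],[30,-10,-20,0,0,0,0.9],[36,-11,-20,0,0,0,0.9]]]}';python3 -m handwheel '{"series": [[[0,0,0,0,0,0,0.9],[0,0,0,0,0,0,0.9]]]}';python3 look.py tin4
```

```text
time: 28.75
tool_pos: [596.4, -211.0, 12.9]
tcp_rot: [-179.9, -0.0, 92.3]
ft_force: [-10.8, 5.6, 10.7]
finger_gap: 46.5
grip_force: 66.9
time: 30.25
tool_pos: [475.9, 130.5, 213.0]
tcp_rot: [179.9, -0.0, 92.3]
ft_force: [1.2, 0.0, 0.5]
finger_gap: 77.0
grip_force: 0.0
time: 30.5
tool_pos: [476.8, 128.9, 212.6]
tcp_rot: [180.0, 0.0, 92.4]
ft_force: [0.3, 0.6, 0.4]
finger_gap: 76.6
grip_force: 0.0
[476.9 128.2 212.5]
tin4 [443.8 261.5  18. ] yaw 9.6 [46.9 47. ]
  row [ 1.3453e+01 -2.7930e+00  2.0941e+01  1.0000e-03  0.0000e+00 -1.2800e-01]
```

```bash
python3 -m handwheel '{"series": [[[5,-1,5,0,0,-0.07,0.9],[10,-2,10,0,0,-0.145,0.9],[13.4,-2.8,15,0,0,-0.145,0.9],[13.4,-2.8,19,0,0,-0.145,0.9],[13.4,-2.8,20.5,0,0,-0.145,0.9],[13.4,-2.8,20.9,0,0,-0.145,0.9],[13.4,-2.8,20.9,0,0,-0.145,0.9],[13.4,-2.8,20.9,0,0,-0.145,0.7],[13.4,-2.8,20.9,0,0,-0.145,0.4],[13.4,-2.8,20.9,0,0,-0.145,0.4],[13.4,-2.8,20.9,0,0,-0.145,0.4],[13.4,-2.8,20.9,0,0,-0.145,0.4]]]}' 50; python3 -m handwheel '{"series": [[[0,0,-2,0,0,0,0.4],[0,0,-6,0,0,0,0.4],[0,0,-11,0,0,0,0.4],[0,0,-14,0,0,0,0.4],[0,0,-14,0,0,0,0.4]]]}'; python3 - <<'E'
from h import *
print(delta([497.4,-214.3,100],92.3))
E
```

```text
time: 32.05
tool_pos: [444.7, 262.1, 5.2]
tcp_rot: [179.8, -0.0, 100.6]
ft_force: [-1.4, -2.3, 7.9]
finger_gap: 46.6
grip_force: 51.6
time: 32.67
tool_pos: [445.4, 262.8, 147.4]
tcp_rot: [179.6, -0.1, 100.6]
ft_force: [0.4, -0.3, 0.2]
finger_gap: 46.6
grip_force: 51.8
[-4.7856e+01 -3.7040e+00  4.6250e+00  7.0000e-03 -2.0000e-03  1.4500e-01]
```

```bash
python3 -m handwheel '{"series": [[[-6,-0.5,0,0,0,0.07,0.4],[-12,-0.9,0,0,0,0.145,0.4],[-18,-1.4,0,0,0,0.145,0.4],[-24,-1.9,0,0,0,0.145,0.4],[-30,-2.3,0,0,0,0.145,0.4],[-36,-2.8,0,0,0,0.145,0.4],[-42,-3.3,0,0,0,0.145,0.4],[-47.8,-3.7,0,0,0,0.145,0.4],[-47.8,-3.7,2,0,0,0.145,0.4],[-47.8,-3.7,4.6,0,0,0.145,0.4],[-47.8,-3.7,4.6,0,0,0.145,0.4],[-47.8,-3.7,4.6,0,0,0.145,0.4]]]}'; python3 - <<'E'
from h import *
s=eyes.snapshot("wrist"); save(s,"w11")
print(delta([497.4,-214.3,12],92.3))
E
```

```text
time: 34.17
tool_pos: [494.7, -214.8, 97.5]
tcp_rot: [-180.0, -0.0, 92.3]
ft_force: [0.4, 0.5, 0.2]
finger_gap: 46.2
grip_force: 51.7
[6.300e-02 2.140e-01 8.616e+00 1.000e-03 1.000e-03 0.000e+00]
```

View pics/w11.png

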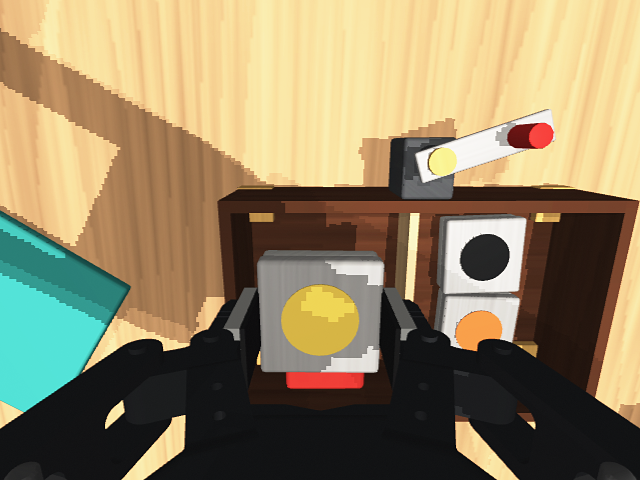

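```bash
python3 -m handwheel '{"series": [[[0.2,0.2,1,0,0,0,0.4],[0.2,0.2,2,0,0,0,0.4],[0.2,0.2,4,0,0,0,0.4],[0.2,0.2,6,0,0,0,0.4],[0.2,0.2,7.5,0,0,0,0.4],[0.2,0.2,8.3,0,0,0,0.4],[0.2,0.2,8.5,0,0,0,0.4],[0.2,0.2,8.5,0,0,0,0.4]]]}' && python3 -m handwheel '{"series": [[[0,0,0,0,0,0,0.65],[0,0,0,0,0,0,0.66],[0,0,0,0,0,0,0.66],[0,0,-3,0,0,0,0.66],[0,0,-8,0,0,0,0.66],[-1,2,-14,0,0,0,0.66],[-3,5,-19,0,0,0,0.5],[-3,5,-19,0,0,0,0.5],[-3,5,-19,0,0,0,0.5]]]}';python3 - <<'E'
from h import *
s=eyes.snapshot("wrist"); save(s,"w12")
st=status.sense(); print(st["tool_pos"])
E
```

```text
time: 35.22
tool_pos: [498.0, -213.4, 13.8]
tcp_rot: [179.9, 0.1, 92.3]
ft_force: [-0.8, 1.2, 7.5]
finger_gap: 46.5
grip_force: 54.4
time: 36.35
tool_pos: [547.8, -240.8, 202.0]
tcp_rot: [-180.0, -0.0, 92.3]
ft_force: [-0.3, -0.2, -0.7]
finger_gap: 42.8
grip_force: 0.0
[ 546.90737955 -240.31004088  200.76292346]
```

View pics/w12.png

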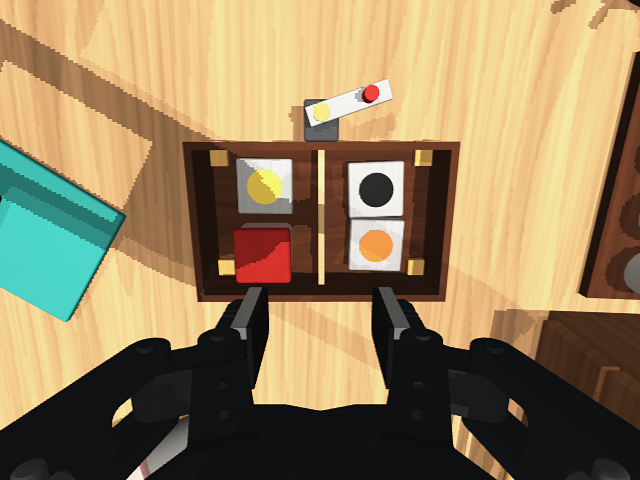

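```bash
python3 - <<'E'
from m import *
s=eyes.snapshot("wrist"); c=corners(s,[(183,143),(459,143),(445,301),(198,301)]); P=np.array([ground(s,p,60) for p in c]); print(c.round(1).tolist(),P.round(1).tolist(),P.mean(0)); e=P[1]-P[0]+P[2]-P[3]; print(np.degrees(np.arctan2(e[1],e[0])))
print(delta([540,-20,200],92.3),delta([538.7,34.7,24],92.3))
E
python3 -m handwheel '{"series": [[[6,-0.3,0,0,0,0,0.5],[12,-0.5,0,0,0,0,0.5],[18,-0.5,0,0,0,0,0.5],[22,-0.5,0,0,0,0,0.5],[22,-0.5,0,0,0,0,0.5],[22,-0.5,0,0,0,0,0.5]]]}'; python3 - <<'E'
from m import *
s=eyes.snapshot("wrist"); save(s,"w13")
g=cv2.cvtColor(s["img"],cv2.COLOR_RGB2GRAY)
c=proj(s,[539,35,41]); print(c); x,y=c.astype(int); m=np.zeros_like(g); m[y-35:y+35,x-30:x+30]=g[y-35:y+35,x-30:x+30]<40
for b in boxof(m): print(b, ground(s,b[0],35))
print(delta([538.7,34.7,24],92.3))
E
```

```text
[[182.8000030517578, 142.6999969482422], [462.29998779296875, 142.3000030517578], [446.6000061035156, 302.70001220703125], [198.3000030517578, 302.79998779296875]] [[441.8, -178.9, 60.0], [648.7, -170.4, 60.0], [653.7, -299.1, 60.0], [447.3, -307.5, 60.0]] [ 547.85934567 -238.99923894   60.        ]
2.3482720880725787
[ 2.2018e+01  2.2900e-01  5.8000e-02 -3.0000e-03 -2.0000e-03 -0.0000e+00] [ 2.7458e+01  3.6900e-01  1.7667e+01 -3.0000e-03 -2.0000e-03 -0.0000e+00]
time: 37.2
tool_pos: [533.1, -21.4, 201.1]
tcp_rot: [-179.9, 0.0, 92.3]
ft_force: [-0.4, 0.4, 0.1]
finger_gap: 42.6
grip_force: 0.0
[331.34142018 154.58875716]
((330.5, 158.5), (55.0, 17.0), 90.0) [538.64503201  31.68434837  35.        ]
[ 5.6390e+00  7.8500e-01  1.7732e+01 -2.0000e-03  0.0000e+00 -1.0000e-03]
```

View pics/w13.png

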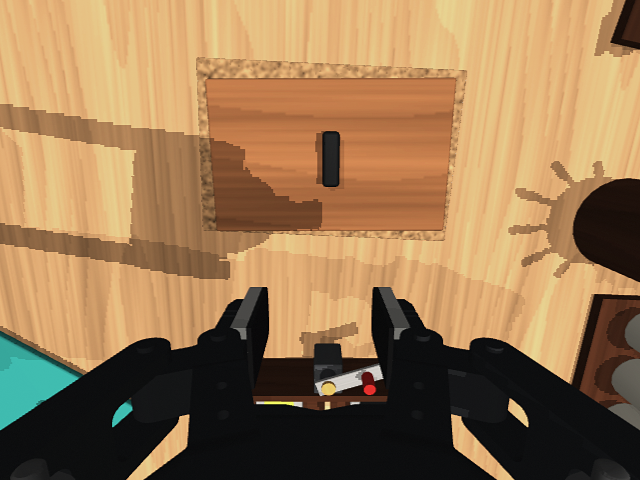

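```bash
python3 - <<'E'
from m import *
s=eyes.snapshot("wrist"); c=corners(s,[(206,78),(456,78),(444,230),(215,231)]); P=np.array([ground(s,p,17) for p in c]); print(c.round(1).tolist(),P.round(1).tolist(),P.mean(0)); e=P[1]-P[0]+P[2]-P[3]; print(np.degrees(np.arctan2(e[1],e[0])))
E
python3 -m handwheel '{"series": [[[5.5,0.7,4,0,0,0,0.5],[5.5,0.7,9,0,0,0,0.5],[5.5,0.7,14,0,0,0,0.5],[5.5,0.7,17,0,0,0,0.5],[5.5,0.7,17.8,0,0,0,0.5],[5.5,0.7,17.8,0,0,0,0.5],[5.5,0.7,17.8,0,0,0,0.2],[5.5,0.7,17.8,0,0,0,0],[5.5,0.7,17.8,0,0,0,0],[5.5,0.7,17.8,0,0,0,0],[5.5,0.7,17.8,0,0,0,0]]]}' 80
```

```text
[[208.6999969482422, 76.30000305175781], [455.3999938964844, 76.19999694824219], [443.29998779296875, 229.8000030517578], [213.60000610351562, 230.39999389648438]] [[436.9, 92.0, 17.0], [638.4, 100.0, 17.0], [644.9, -28.7, 17.0], [436.2, -37.6, 17.0]] [539.10420094  31.42233333  17.        ]
2.3573589374841353
time: 38.67
tool_pos: [540.5, 33.8, 26.4]
tcp_rot: [179.8, 0.0, 92.3]
ft_force: [-0.8, -1.2, 6.6]
finger_gap: 12.0
grip_force: 80.4
```

```bash
python3 -m handwheel '{"series": [[[0,0,-1,0,0,0,0],[0,0,-4,0,0,0,0],[0,0,-9,0,0,0,0],[-2,0,-13,0,0,0,0],[-6,0,-13.5,0,0,0,0],[-11,-0.1,-13.5,0,0,0,0],[-16,-0.1,-13.5,0,0,0,0],[-21,-0.2,-13.5,0,0,0,0],[-25,-0.2,-13.5,0,0,0,0],[-27,-0.2,-13.5,0,0,0,0],[-27,-0.2,-13,0,0,0,0],[-27,-0.2,-12,0,0,0,0]]]}'; python3 - <<'E'
from m import *
s=eyes.snapshot("wrist"); save(s,"w14")
print(delta([549,-236.7,77.4],92.3))
E
```

```text
time: 40.17
tool_pos: [547.9, -234.9, 144.2]
tcp_rot: [180.0, -0.0, 92.3]
ft_force: [0.4, 0.1, -2.9]
finger_gap: 11.1
grip_force: 79.2
[-2.820e-01  2.110e-01  6.455e+00 -2.000e-03 -2.000e-03  1.000e-03]
```

View pics/w14.png

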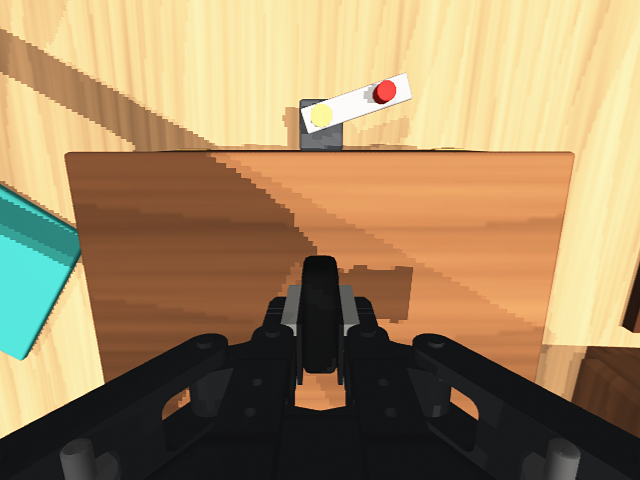

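```bash
python3 -m handwheel '{"series": [[[-0.2,0.1,1,0,0,0,0],[-0.2,0.1,3,0,0,0,0],[-0.2,0.1,4.5,0,0,0,0],[-0.2,0.1,5.3,0,0,0,0],[-0.2,0.1,5.8,0,0,0,0],[-0.2,0.1,6.2,0,0,0,0],[-0.2,0.1,6.5,0,0,0,0],[-0.2,0.1,6.6,0,0,0,0],[-0.2,0.1,6.6,0,0,0,0]]]}'
```

```text
time: 41.35
tool_pos: [548.8, -237.9, 78.5]
tcp_rot: [180.0, 0.0, 92.3]
ft_force: [0.2, 0.7, -2.6]
finger_gap: 11.9
grip_force: 79.1
```

```bash
python3 -m handwheel '{"series": [[[0,0,0.1,0,0,0,0],[0,0,0.2,0,0,0,0],[0,0,0.2,0,0,0,0],[0,0,0.2,0,0,0,0]]]}' && python3 -m handwheel '{"series": [[[0,0,0,0,0,0,0.3],[0,0,0,0,0,0,0.5],[0,0,0,0,0,0,0.5],[0,0,-3,0,0,0,0.5],[0,0,-8,0,0,0,0.5],[0,0,-13,0,0,0,0.5],[0,0,-13,0,0,0,0.5],[0,0,-13,0,0,0,0.5]]]}'; python3 - <<'E'
from m import *
s=eyes.snapshot("wrist"); save(s,"w15"); np.save("w15.npy",s,allow_pickle=True)
c=np.array([547.9,-239.1,0]);a=np.radians(2.35);ex=np.array([np.cos(a),np.sin(a),0]);ey=np.array([-ex[1],ex[0],0])
C=[proj(s,c+x*ex+y*ey+[0,0,68]) for x,y in [(-103.5,64.5),(103.5,64.5),(103.5,-64.5),(-103.5,-64.5)]]
q=corners(s,C); P=np.array([ground(s,p,68) for p in q]); print(np.round(C,1).tolist(),q.round(1).tolist(),P.round(1).tolist(),P.mean(0))
piv=c+84*ey; 
for th in (1.7,1.92,2.0): print(th,proj(s,piv+34*(np.sin(th)*ex-np.cos(th)*ey)+[0,0,92]).round(1))
pr=proj(s,piv+34*(np.sin(1.92)*ex-np.cos(1.92)*ey)+[0,0,92]).astype(int)
p,n=red(s,pr[1]-20,pr[1]+20,pr[0]-25,pr[0]+25); print("pin",p,n)
E
```

```text
time: 41.85
tool_pos: [548.9, -237.9, 77.5]
tcp_rot: [180.0, 0.0, 92.3]
ft_force: [-4.2, 1.8, 5.9]
finger_gap: 11.7
grip_force: 80.3
time: 42.85
tool_pos: [548.6, -237.8, 206.0]
tcp_rot: [180.0, 0.0, 92.3]
ft_force: [0.4, -1.3, -0.2]
finger_gap: 42.7
grip_force: 0.0
[[178.9, 145.8], [460.4, 145.5], [445.0, 306.8], [194.7, 307.1]] [[182.6999969482422, 146.10000610351562], [456.6000061035156, 145.8000030517578], [443.79998779296875, 307.20001220703125], [196.5, 307.5]] [[444.6, -179.0, 68.0], [645.9, -170.8, 68.0], [653.0, -299.7, 68.0], [448.6, -308.1, 68.0]] [ 548.02230694 -239.40889703   68.        ]
1.7 [371.  108.3]
1.92 [368.7  96.5]
2.0 [367.3  92.3]
pin [367.83743842  98.9408867 ] 203
```

View pics/w15.png

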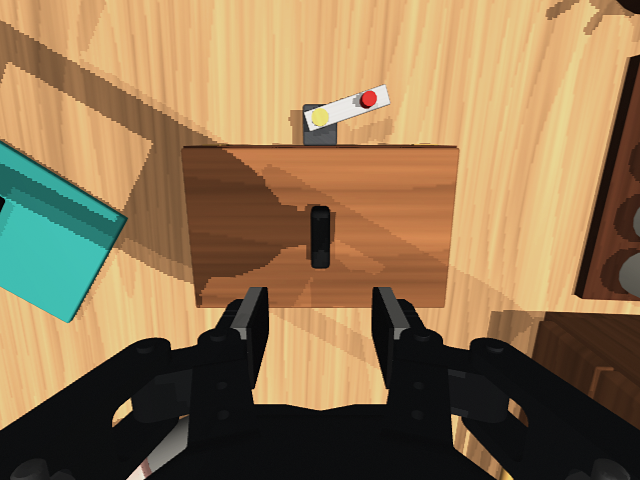

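```bash
python3 -m handwheel '{"series": [[[5,1.5,0,0,0,0,0.5],[9.4,3.1,3,0,0,0,0.5],[9.4,3.1,8,0,0,0,0.5],[9.4,3.1,11,0,0,0,0.5],[9.4,3.1,12.3,0,0,0,0.5],[9.4,3.1,12.3,0,0,0,0.5],[9.4,3.1,12.3,0,0,0,0.5],[9.4,3.1,12.3,0,0,0,0.1],[9.4,3.1,12.3,0,0,0,0],[9.4,3.1,12.3,0,0,0,0],[9.4,3.1,12.3,0,0,0,0],[9.4,3.1,12.3,0,0,0,0]]]}' 20
```

```text
time: 44.4
tool_pos: [577.1, -142.9, 84.5]
tcp_rot: [179.8, 0.0, 92.3]
ft_force: [4.4, 1.0, 5.9]
finger_gap: 8.5
grip_force: 19.9
```

```bash
python3 -m handwheel '{"series": [[[-0.5,0.12,0,0,0,0,0],[-1.1,0.18,0,0,0,0,0],[-1.7,0.1,0,0,0,0,0],[-2.33,-0.05,0,0,0,0,0],[-2.8,-0.3,0,0,0,0,0],[-3.21,-0.55,0,0,0,0,0],[-3.6,-0.9,0,0,0,0,0],[-3.9,-1.3,0,0,0,0,0],[-4.35,-2.2,0,0,0,0,0],[-4.5,-2.8,0,0,0,0,0],[-4.5,-3.2,0,0,0,0,0],[-4.5,-3.2,0,0,0,0,0]]]}' 20 && python3 -m handwheel '{"series": [[[0,0,0,0,0,0,0.4],[0,0,0,0,0,0,0.5],[0,0,0,0,0,0,0.5],[0,0,-4,0,0,0,0.5],[0,0,-9,0,0,0,0.5],[-5,0,-13,0,0,0,0.5],[-5,0,-13,0,0,0,0.5],[-5,0,-13,0,0,0,0.5]]]}'; python3 - <<'E'
from m import *
a=np.load("w1.npy",allow_pickle=True).item()
s=eyes.snapshot("wrist"); t=eyes.snapshot("top")
im=np.hstack([s["img"][60:400,80:500],cv2.resize(t["img"][150:320,100:290],(380,340))]); save({"img":im},"w16")
c=np.array([547.9,-239.1,0]);A=np.radians(2.35);ex=np.array([np.cos(A),np.sin(A),0]);ey=np.array([-ex[1],ex[0],0])
C=[proj(s,c+x*ex+y*ey+[0,0,68]) for x,y in [(-103.5,64.5),(103.5,64.5),(103.5,-64.5),(-103.5,-64.5)]]
q=corners(s,C); P=np.array([ground(s,p,68) for p in q]); print(P.round(1).tolist(),P.mean(0))
pr=proj(s,c+50*ey+[0,0,92]).astype(int); p,n=red(s,pr[1]-15,pr[1]+15); X=ground(s,p,90)-(c+84*ey); print("clip angle",np.arctan2(X@ex,-X@ey))
E
```

```text
time: 45.9
tool_pos: [546.7, -190.8, 84.7]
tcp_rot: [179.8, 0.2, 92.3]
ft_force: [3.9, -7.3, 4.8]
finger_gap: 8.1
grip_force: 20.6
time: 46.9
tool_pos: [547.2, -238.5, 212.2]
tcp_rot: [-179.9, -0.1, 92.2]
ft_force: [-0.1, -0.7, -0.6]
finger_gap: 43.0
grip_force: 0.0
[[444.4, -179.0, 68.0], [645.9, -170.8, 68.0], [653.1, -299.6, 68.0], [448.2, -307.8, 68.0]] [ 547.91119705 -239.29087492   68.        ]
clip angle -0.0008584905045613247
```

View pics/w16.png

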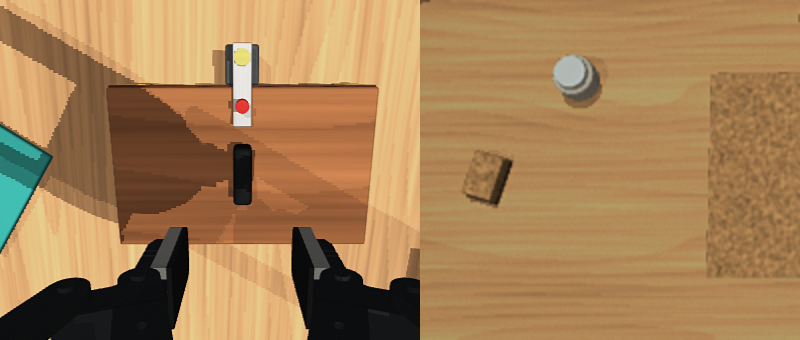

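The clip is straight over the seated lid (pin at about (241,106) in the left crop), and the right crop shows an empty item area with the pot and block untouched.

```bash
python3 -c "
from bench import r
print(r.hand_in())"
```

```text
the job is handed in; nothing more can be done
None
```

The paint kit is packed and handed in: the red jar and the orange, black and yellow tins (the only four on the table) are in the box, the lid is seated, and the clip is straight over it. The hand-in gave no verdict.

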